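Trim the fine adjuster, then index the microscope specimen slide to its next hole

TASK

First turn the black fine-adjust knob of the specimen slide until the yellow pointer lines up with the red mark. Then pull up the orange lock plunger, slide the blue carriage along to the next hole of the index bar (one hole on, away from the fine-adjust knob) and let the pin go fully home in it; finish while still holding the orange knob, with the pin kept fully home and the pointer still on the mark. Leave the two bottles and the jar beside it standing where they are.

Things in the scene. Friction and masses are not known exactly. Their poses are not given: they have to be found in the camera images.
- stage_base: White base plate of the specimen slide, fixed on the bench, 130 x 380 x 14 mm. Origin at the centre of its underside; its y axis runs along the rails, x across them, z up. Along the middle lies an aluminium index bar, 26 mm wide, its top 42 mm above the bench, with four black holes 45 mm apart. The fine adjuster stands at the -y end, its axis at y = -145 mm; the scale shelf lies on the +x side of that end.
- fine_knob_grip (a point): Point on the vertical axis of the black fine-adjust knob at the height to grip it (77 mm above the bench). The knob's grip is a bar 40 mm long along this point's x, 14 mm thick along its y, from 52 to 84 mm above the bench, on a disc of 42 mm diameter whose top is 54 mm above the bench. Turns about z with the knob. Friction about 0.03 N m; it stays where it is left.
- fine_knob (a joint): Turn of the fine-adjust knob in rad, 0 to 4.0, growing clockwise seen from above; starts at 0. Each rad moves the yellow pointer 8 mm towards the base's +y.
- pointer_tip (a point): Tip of the yellow pointer, a small slider with a finger 3 mm wide that points to the base's +x over the scale beside the knob. It moves along the base's y, driven by the fine knob alone.
- mark_point (a point): Point on the end face of the red mark (5 mm wide along y, 16 mm long, 6 mm high) that faces the pointer tip. Its x and y axes are parallel to the base's. The pointer is lined up when pointer_tip and mark_point have the same y in this frame; it starts 10 to 22 mm to the -y side of it.
- pull_grip (a point): Centre of the orange pull knob on top of the carriage: an upright cylinder of 26 mm diameter, 30 mm high, with its centre 89 mm above the bench when the pin is home; 12 mm of clear space between its underside and the blue carriage top (62 mm above the bench). It is fixed to the lock pin and rides along on the carriage.
- pull_knob: The same orange pull knob; origin at the centre of its underside, 74 mm above the bench when the pin is home, z up.
- plunger (a joint): Lift of the lock plunger in m: 0 = pin fully home in a hole, 0.018 = top stop. A spring pulls it down with about 3 N at 0 and 6 N at 15 mm. The pin (8 mm, round-tipped, in holes 10 mm wide) is clear of the holes above 0.012; let down between holes it rests on the bar at about 0.012.
- carriage (a joint): Travel of the blue carriage (98 x 60 mm bridge, its top 62 mm above the bench, with a black specimen plate on the far side) along the base's +y in m: 0 = pin over its first hole (start), 0.045 = over the next hole; more holes at 0.090 and 0.135. About 1.5 N of friction; it moves only with the pin lifted and is not sprung.
- start_hole (a point): Centre of the mouth of the hole that holds the pin at the start, on the index bar's top, 42 mm above the bench.
- next_hole (a point): Centre of the mouth of the next hole, 45 mm from the first along the base's +y, 42 mm above the bench.
- amber_mid (a point): Bystander: middle of a loose amber glass bottle, 44 mm in diameter, 95 mm high, upright.
- jar_mid (a point): Bystander: middle of a loose clear stain jar with a blue lid, 56 mm in diameter, 65 mm high, upright.
- rinse_mid (a point): Bystander: middle of a loose white rinse bottle with a red cap, 64 mm in diameter, 150 mm high, upright.
Mind the look-alikes: they are no part of the job. Of the things like the part that bears amber_mid, leave any that is turquoise; of the rest the smaller one is meant.

How it is judged:
By the outcome, as a careful person would: the job done as asked, in the order asked, and still so for the second after the job is handed in, while the arm keeps its last pose, push and grip.
It also fails if it takes over 72 s, if anything falls off the work surface, if the arm or the gripper's body presses on something with over 40 N, if the wrist force passes 120 N, or if a joint passes its speed limit or range.

ROBOT

A 7-joint arm with a two-finger parallel gripper is mounted at the origin on the work surface. World frame = base frame: x ahead of the robot, y to its left, z up, the work surface at z = 0. Lengths are in mm, angles in rad, forces in N, time in s.
With the tool pointing down it reaches from about 425 to 825 mm from the base axis. Payload 3.6 kg.
Tool frame: the origin (TCP) lies between the finger pads; the fingertips stand 19 mm ahead of it and the grasp point (between the pads) is the TCP (tip_reach is the distance from the TCP to the fingertips, in mm); z points along the fingers, y is the direction in which the jaws open and shut (so a half turn about z gives the same grasp; the last joint's range is limited). The gripper opens to 85 mm and grips with 20 to 120 N. Pads are 22 mm wide; open, the fingers measure 114 mm over their backs; the gripper's body (76 mm by 85 mm) begins 54 mm behind the grasp point. The pads swing forward as they close: fully open they stand 13 mm farther back than shut.
Start: joints at [1.216, 0.615, -0.013, 1.423, 0.008, 1.103, -0.04], TCP at [209.285, -615.357, 250.297] pointing down, gripper open.
Joint ranges: [-3.12, 3.12], [-0.3, 2.06], [-1.34, 1.32], [0.26, 2.42], [-1.36, 4.5], [0.01, 1.98], [-2.84, 2.84]. Speed limits (rad/s): [2.79, 2.79, 3.14, 3.14, 3.14, 3.14, 3.14].

INTERFACE

Orientations are given as a unit quaternion [w, x, y, z].
In Python, from rig import * gives the robot as it stands. The module is installed in compiled form; this text tells all that it offers.
- The arm moves only by the shell command python3 -m crank 'ROWS'. ROWS is JSON, a list of rows, each a list of 5 numbers: the finger opening in mm, from 0 to 85.4, then the shift along the tool's x, y, z in mm, then the turn about the tool's z in rad. A call has 1 to 10 rows; each row shifts and turns the pose as measured when the row begins, along the tool's axes as they then stand; what a row does not reach is not made up. A row lasts 1/12 s, in which the tool goes at most 41.7 mm and 7.16 degrees, less where a joint would pass 70% of its speed; a pose out of reach is approached as far as the arm can. A call is refused whole if a number of a shift passes 41.7 or a number of a turn 0.125, either way. A call with a gripper value outside its range is refused whole. The fingers move at their own pace and stop on an object; the grip force is fixed at half the most. Time passes only in rows, so rows that do not move let the fingers close. It gives the time, the measured TCP pose, the force and the opening at its end, in the units of the state.
- get_obs(): the state, without advancing time (a new reading comes with each control period).
- camera(name): name is "side" or "top"; returns a dict with "img" (384x512x3 uint8, red, green, blue), "camera_matrix" (3x3 intrinsics, pixels), "eye" and "orientation" of the camera in the world. Camera axes: x right, y up, looking along -z (the intrinsics and any distortion apply to the point x, -y, -z); pixel columns grow to the right and rows downward; lengths in mm; the calibration is good to about 2 mm. A picture is of the moment at which its call begins. There is no depth.
- job_done(): hands the job in, once; it reports no verdict.
The state is a dict: "time": time; "joints": joint angles; "qvel": joint speeds; "joint_torque": joint torques, N m; "ee_pos": TCP position; "tool_rot": TCP orientation; "force": force on the tool from outside, world axes, zero at the start; "wrist_torque": the same for the moment, N m; "width": finger opening in mm.
Only numpy, scipy, OpenCV 4.12 (cv2) and the standard library are available. Lean on these libraries where they do the work, as an engineer would, in place of code of your own. Each camera call takes 0.05 s, during which the arm holds its last target.

## Working session

There is one attempt and no reset: what is moved stays moved. The work goes in short steps, Python scripts to look and compute and a shell command to move; the robot and the scene stay as the last step left them, time stands still between calls to the robot, and variables do not carry over. Pictures are saved under pics/ and viewed, and the job is handed in when it is done.

```bash
mkdir -p pics; ls; cat > h.py <<'E'
from rig import *
import numpy as np, cv2
from scipy.spatial.transform import Rotation as R
def Rq(q): return R.from_quat([q[1],q[2],q[3],q[0]])
def save(c,n): cv2.imwrite('pics/'+n,c['img'][:,:,::-1])
def ray(c,u,v):
    K=np.array(c['camera_matrix']); a=np.linalg.inv(K)@[u,v,1]
    d=Rq(c['orientation']).apply([a[0],-a[1],-a[2]]); return np.array(c['eye']),d
def onz(c,u,v,z):
    e,d=ray(c,u,v); return e+d*(z-e[2])/d[2]
def proj(c,p):
    x=Rq(c['orientation']).inv().apply(np.array(p)-c['eye']); q=np.array(c['camera_matrix'])@[x[0],-x[1],-x[2]]; return q[:2]/q[2]
E
python3 - <<'E'
from h import *
for n in ['top','side']:
    c=camera(n); save(c,n+'0.png'); print(n,[ (k,c[k]) for k in c if k!='img'])
print(get_obs())
E
```

```text
pics
top [('camera_matrix', array([[377.86535005,   0.        , 254.36507024],
       [  0.        , 377.86535005, 189.04660958],
       [  0.        ,   0.        ,   1.        ]])), ('eye', array([ 460.28729256,   80.31563734, 1116.47778359])), ('orientation', array([-0.69633482, -0.06431018,  0.05417607,  0.71277414]))]
side [('camera_matrix', array([[382.8465213 ,   0.        , 255.15092039],
       [  0.        , 382.8465213 , 191.75091594],
       [  0.        ,   0.        ,   1.        ]])), ('eye', array([ 381.7929564 , -559.48291516,  616.02609498])), ('orientation', array([ 0.87953781,  0.43729477, -0.08108664, -0.16914931]))]
{'time': 0.1, 'joints': array([ 1.21657642,  0.61587032, -0.01261949,  1.42475673,  0.00808549,
        1.10342436, -0.04038043]), 'qvel': array([-0.00010791, -0.00216044, -0.00087   , -0.002465  ,  0.00110577,
       -0.00177726,  0.00017306]), 'joint_torque': array([ 1.83086075e-03, -4.70383751e+01,  2.60446938e-01, -1.71571147e+01,
        1.00924636e-02,  5.85714995e-03,  6.93335608e-06]), 'ee_pos': array([ 209.02981082, -614.77808734,  249.21690843]), 'tool_rot': array([-1.18696699e-03,  9.86597642e-01,  1.63167530e-01, -2.04951535e-04]), 'force': array([ 0.19518649,  0.41856577, -0.0896298 ]), 'wrist_torque': array([-0.04114419, -0.046196  , -0.05233907]), 'width': 85.37148601960497}
```

View pics/top0.png

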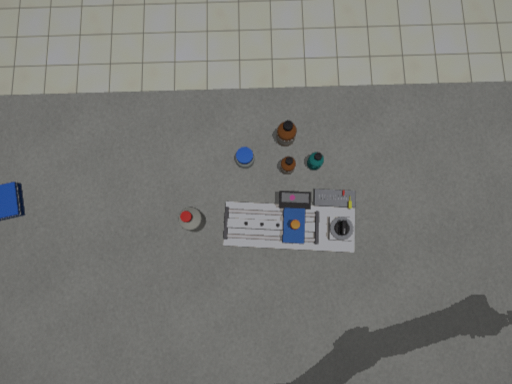

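View pics/side0.png

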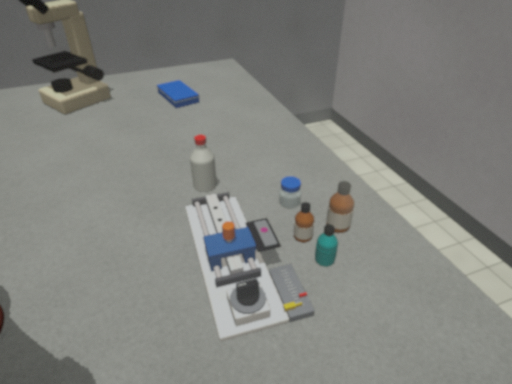

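```bash
python3 - <<'E'
from h import *
c=camera('top'); s=camera('side')
cv2.imwrite('pics/tc.png',cv2.resize(c['img'][110:260,215:365,::-1],(600,600),interpolation=cv2.INTER_CUBIC))
cv2.imwrite('pics/sc.png',cv2.resize(s['img'][180:340,170:350,::-1],(720,640)[:2] if 0 else (675,600),interpolation=cv2.INTER_CUBIC))
for u,v,z in [(224,203,14),(224,246,14),(355,250,14),(342,228,77),(295,225,100),(289,160,95),(287,127,130),(246,155,65),(187,217,150)]: print((u,v),onz(c,u,v,z).round(1))
E
```

```text
(224, 203) [607.7 184.4  14. ]
(224, 246) [482.5 185.5  14. ]
(355, 250) [ 462.8 -190.6   14. ]
(342, 228) [ 522.7 -143.7   77. ]
(295, 225) [532.2 -13.7 100. ]
(289, 160) [712.8  -4.8  95. ]
(287, 127) [7.964e+02 2.000e-01 1.300e+02]
(246, 155) [738.1 115.3  65. ]
(187, 217) [555.6 267.1 150. ]
```

View pics/tc.png

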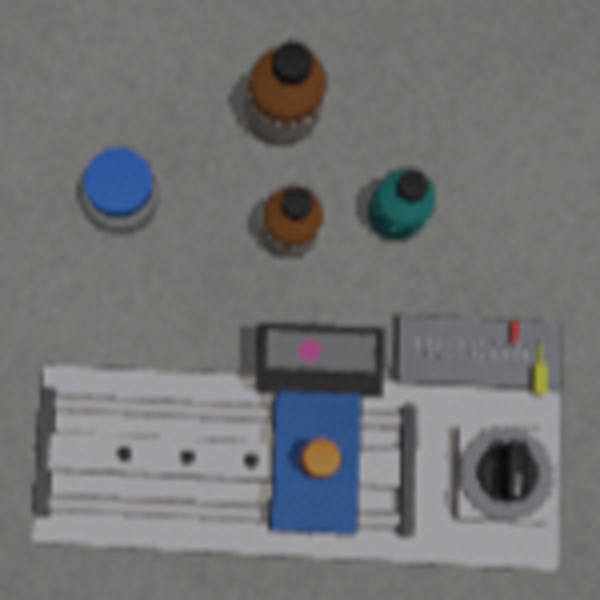

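View pics/sc.png

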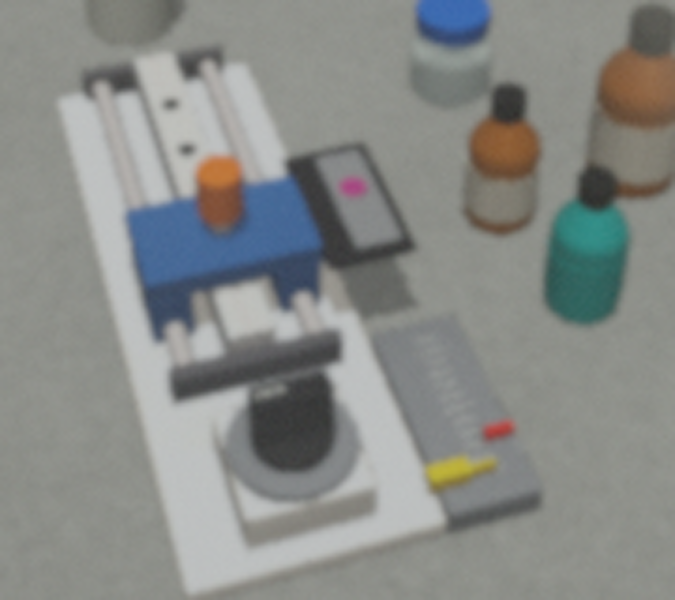

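```bash
cat > m.py <<'E'
from h import *
def blobs(c,lo,hi,amin=3,win=None):
    hsv=cv2.cvtColor(c['img'],cv2.COLOR_RGB2HSV)
    m=cv2.inRange(hsv,np.array(lo),np.array(hi))
    if win: w=np.zeros_like(m); x0,x1,y0,y1=win; w[y0:y1,x0:x1]=1; m=m*w
    n,l,st,ce=cv2.connectedComponentsWithStats(m)
    return [(st[i].tolist(),ce[i].round(2).tolist()) for i in range(1,n) if st[i][4]>=amin]
def measure(t,s):
    for nm,c in (('top',t),('side',s)):
        print(nm,'yellow',blobs(c,(24,120,90),(34,255,255)),'red',blobs(c,(0,130,80),(5,255,255))+blobs(c,(174,130,80),(180,255,255)),'orange',blobs(c,(8,170,120),(18,255,255)))
E
python3 - <<'E'
from m import *
t=camera('top'); s=camera('side'); measure(t,s)
# holes
g=cv2.cvtColor(t['img'],cv2.COLOR_RGB2GRAY)
P=[]
for u,v in [(246,223),(261.7,224.3),(277.7,225)]:
    ui,vi=int(round(u)),int(round(v)); w=g[vi-4:vi+5,ui-4:ui+5].astype(float); wt=np.clip(110-w,0,None)
    yy,xx=np.mgrid[vi-4:vi+5,ui-4:ui+5]; p=((xx*wt).sum()/wt.sum(),(yy*wt).sum()/wt.sum()); q=onz(t,*p,42); P.append(q); print(np.round(p,2),q.round(1))
d=P[0]-P[2]; d/=np.linalg.norm(d); print('yaw of base y',np.degrees(np.arctan2(d[1],d[0])), np.linalg.norm(P[0]-P[2]))
next_=P[2]; start=P[2]-45*d; print('start',start)
# in side view
for k in range(-1,3): print('proj side',proj(s,P[2]+45*k*d), 'pull', proj(s,start+[0,0,47]),proj(t,start+[0,0,47]))
# white base mask
hsv=cv2.cvtColor(t['img'],cv2.COLOR_RGB2HSV)
m=((hsv[:,:,2]>120)&(hsv[:,:,1]<40)).astype(np.uint8)*255; m[:190]=0
cs,_=cv2.findContours(cv2.morphologyEx(m,cv2.MORPH_CLOSE,np.ones((25,25))),0,2); cc=max(cs,key=cv2.contourArea); r=cv2.minAreaRect(cc); print(r)
B=[onz(t,*p,14) for p in cv2.boxPoints(r)]; print(np.round(B,1), np.mean(B,0))
o=get_obs(); print(o['ee_pos'],o['joints'])
E
```

```text
top yellow [([348, 197, 4, 11, 29], [349.38, 203.34])] red [([343, 191, 1, 4, 4], [343.0, 192.5]), ([180, 211, 12, 11, 100], [185.58, 216.06])] orange [([293, 221, 5, 2, 5], [295.0, 221.2]), ([291, 223, 1, 3, 3], [291.0, 224.0])]
side yellow [([284, 302, 17, 8, 72], [290.51, 305.42])] red [([195, 135, 10, 9, 75], [199.65, 138.95]), ([300, 293, 6, 3, 14], [302.64, 294.14])] orange [([224, 223, 9, 6, 38], [228.0, 225.82])]
[245.6  222.99] [545.2 120.8  42. ]
[261.36 223.8 ] [541.9  76.1  42. ]
[277.31 224.87] [537.8  31.   42. ]
yaw of base y 85.28538171066481 90.15459447604518
start [534.12420114 -13.87887376  42.        ]
proj side [228.03070856 248.06176909] pull [226.90275158 231.46894793] [294.66012496 224.57822374]
proj side [223.11826015 233.75877877] pull [226.90275158 231.46894793] [294.66012496 224.57822374]
proj side [218.59605943 220.59202611] pull [226.90275158 231.46894793] [294.66012496 224.57822374]
proj side [214.41938068 208.43128855] pull [226.90275158 231.46894793] [294.66012496 224.57822374]
((272.5, 274.0), (168.0, 187.0), 90.0)
[[ 649.8  317.8   14. ]
 [ 636.2 -234.4   14. ]
 [ 170.4 -201.3   14. ]
 [ 179.5  312.5   14. ]] [408.9994804   48.63678422  14.        ]
[ 209.2047946  -615.13700218  249.86827107] [ 1.21649466  0.61531294 -0.01259478  1.42388394  0.00809411  1.10344057
 -0.04043418]
```

```bash
python3 - <<'E'
from m import *
t=camera('top'); s=camera('side')
g=cv2.GaussianBlur(cv2.cvtColor(t['img'],cv2.COLOR_RGB2GRAY),(3,3),0).astype(float)
# bottom edge: for columns 230..350 find gradient in rows 238..258
def edge(cols,r0,r1,sign):
    pts=[]
    for u in cols:
        col=g[r0:r1,u]; d=np.diff(col)*sign; i=d.argmax()
        if 0<i<len(d)-1: off=(d[i-1]-d[i+1])/(2*(d[i-1]-2*d[i]+d[i+1]))
        else: off=0
        pts.append((u,r0+i+.5+off))
    return np.array(pts)
for nm,e,z in (('bot',edge(range(230,350),240,258,-1),14),('topedge',edge(range(230,275),195,208,1),14)):
    W=np.array([onz(t,*p,z)[:2] for p in e]); f=np.polyfit(W[:,1],W[:,0],1); r=W[:,0]-np.polyval(f,W[:,1]); k=abs(r)<3; f=np.polyfit(W[k,1],W[k,0],1)
    print(nm,k.sum(),f,np.degrees(np.arctan(f[0])), 'std',r[k].std())
# gray ring & black knob crop
def big(c,x0,x1,y0,y1,n,f): cv2.imwrite('pics/'+n,cv2.resize(c['img'][y0:y1,x0:x1,::-1],None,fx=f,fy=f,interpolation=cv2.INTER_NEAREST))
big(t,322,362,184,254,'knob_t.png',8); big(s,215,325,260,330,'knob_s.png',7)
E
```

```text
bot 118 [7.41845679e-02 4.71636988e+02] 4.242691032305778 std 0.7235171811655595
topedge 45 [7.60802913e-02 5.99762453e+02] 4.350698261871232 std 0.8618438561507266
```

View pics/knob_t.png

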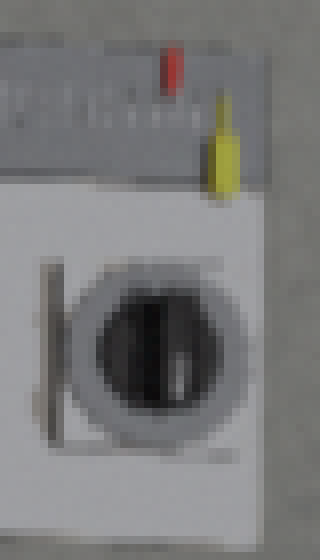

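View pics/knob_s.png

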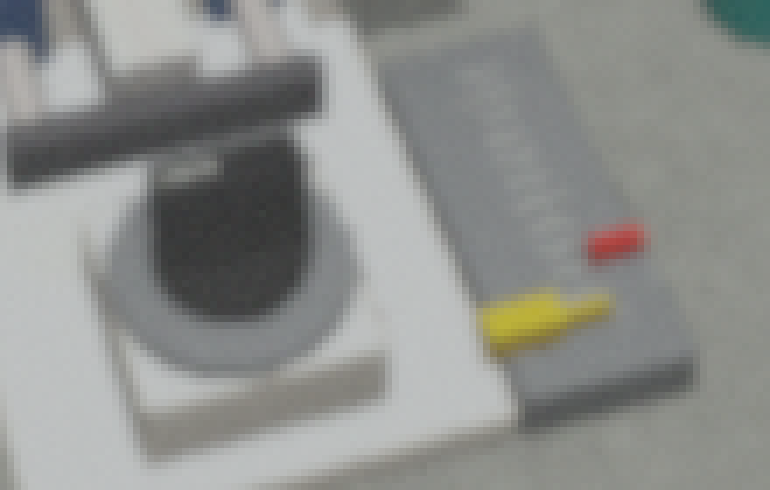

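```bash
python3 - <<'E'
from m import *
t=camera('top'); s=camera('side')
print(onz(t,341.1,227.1,54),onz(t,344.3,227.1,84),onz(t,341.4,228,50))
# side: disc bottom etc; grey ring ellipse in side crop centre approx (232,265)/7
print(onz(s,215+230/7-.5,260+255/7-.5,50))
# pointer tip & mark top view; side view
for z in (20,24,28,32,36):
  print(z,'tip t',onz(t,322+222/8-.5,184+95/8-.5,z).round(1),'mark',onz(t,322+172/8-.5,184+92/8-.5,z).round(1),'tip s',onz(s,215+607/7-.5,260+303/7-.5,z).round(1),'mark s',onz(s,215+590/7-.5,260+247/7-.5,z).round(1))
y=np.array([.0748,1,0]);y/=np.linalg.norm(y)
st=np.array([534.1,-13.9,42]); 
# base end edge
print([onz(t,322+262/8-.5,184+v/8-.5,14).round(1) for v in (200,540)], onz(t,224,225,14))
for p in ([535.7-.0748*143,-143,84],): print(proj(t,p),proj(s,p))
E
```

```text
[ 526.60882552 -146.31796953   54.        ] [ 524.53657603 -148.57250574   84.        ] [ 524.32601701 -147.85773489   50.        ]
[ 526.54790798 -148.04186153   50.        ]
20 tip t [ 620.6 -182.9   20. ] mark [ 622.1 -164.7   20. ] tip s [ 621.8 -178.1   20. ] mark s [ 625.9 -160.1   20. ]
24 tip t [ 620.  -181.9   24. ] mark [ 621.5 -163.8   24. ] tip s [ 620.2 -180.7   24. ] mark s [ 624.2 -162.8   24. ]
28 tip t [ 619.4 -180.9   28. ] mark [ 620.9 -162.9   28. ] tip s [ 618.6 -183.2   28. ] mark s [ 622.6 -165.5   28. ]
32 tip t [ 618.8 -180.    32. ] mark [ 620.3 -162.1   32. ] tip s [ 617.  -185.8   32. ] mark s [ 620.9 -168.2   32. ]
36 tip t [ 618.2 -179.    36. ] mark [ 619.7 -161.2   36. ] tip s [ 615.4 -188.4   36. ] mark s [ 619.3 -170.9   36. ]
[array([ 582.3, -196.4,   14. ]), array([ 460. , -188.3,   14. ])] [543.05318997 184.9846693   14.        ]
[342.23170122 226.97501518] [245.17844989 281.76481039]
```

Choices (top picture):
- The black knob at (342,227) and the orange knob at (295,225) are each the only one of their kind.
- The amber bottle to leave is the smaller one at (289,163). The look-alikes are the big amber at (287,131) and the turquoise at (316,160).
- The crops confirm both targets. The fine knob bar lies along base x.

Now I move over the knob.

```bash
python3 -m crank '[[60,30,-23,0,0],[60,30,-23,0,0],[60,30,-23,0,0],[60,30,-23,0,0],[60,30,-23,0,0],[60,30,-23,0,0],[60,30,-23,0,0]]'; cat > d.py <<'E'
from h import *
import sys
# usage: x y z yawdeg(tool y dir)
a=[float(v) for v in sys.argv[1:5]]
o=get_obs(); r=Rq(o['tool_rot']); M=r.as_matrix()
d=M.T@(np.array(a[:3])-o['ee_pos']); yw=np.degrees(np.arctan2(M[1,1],M[0,1]))
print('t',round(o['time'],2),'pos',o['ee_pos'].round(1),'yaw',yw.round(2),'tilt',np.degrees(np.arccos(-M[2,2])).round(2),'j7',o['joints'][6].round(2),'w',round(o['width'],1),'F',o['force'].round(1),'Tq',o['wrist_torque'].round(2))
print('shift tool',d.round(1),'turn',(-np.radians((a[3]-yw+180)%360-180)).round(3))
E
python3 d.py 524.6 -148 250 85.7
```

```text
time: 1.08
ee_pos: [352.9, -398.8, 247.8]
tool_rot: [0.005, 0.988, 0.151, -0.003]
force: [0.8, -0.3, -0.4]
width: 59.7
t 1.08 pos [ 352.9 -398.8  247.8] yaw -72.59 tilt 0.65 j7 -0.49 w 59.7 F [ 0.8 -0.3 -0.4] Tq [ 0.   -0.01 -0.  ]
shift tool [ 238.8 -187.9   -5.7] turn -2.763
```

```bash
python3 -m crank '[[50,25,-20,0,-0.12],[50,22,-23,0,-0.12],[50,19,-25,0,-0.12],[50,16,-27,0,-0.12],[50,12,-29,0,-0.12],[50,9,-30,0,-0.12]]';python3 d.py 524.6 -148 220 85.7
```

```text
time: 1.58
ee_pos: [360.3, -213.2, 247.5]
tool_rot: [0.008, 0.863, 0.504, 0.0]
force: [0.6, 0.7, 0.1]
width: 50.0
t 1.58 pos [ 360.3 -213.2  247.5] yaw -29.41 tilt 0.87 j7 -0.15 w 50.0 F [0.6 0.7 0.1] Tq [ 0.01  0.01 -0.01]
shift tool [137.7 110.8  28.1] turn -2.009
```

```bash
python3 -m crank '[[50,0,0,0,-0.125],[50,0,0,0,-0.125],[50,0,0,0,-0.125],[50,0,0,0,-0.125],[50,0,0,0,-0.125],[50,0,0,0,-0.125],[50,0,0,0,-0.125],[50,0,0,0,-0.125]]' >/dev/null; python3 -m crank '[[50,0,0,0,-0.125],[50,0,0,0,-0.125],[50,0,0,0,-0.125],[50,0,0,0,-0.125],[50,0,0,0,-0.125],[50,0,0,0,-0.125],[50,0,0,0,-0.125],[50,0,0,0,-0.125],[50,0,0,0,0]]';python3 d.py 524.6 -148 220 85.7
```

```text
time: 3.0
ee_pos: [356.7, -205.9, 252.3]
tool_rot: [0.006, 0.043, 0.999, -0.009]
force: [-0.3, -0.0, 0.6]
width: 50.3
t 3.0 pos [ 356.7 -205.9  252.3] yaw 85.04 tilt 1.26 j7 1.62 w 50.3 F [-0.3 -0.   0.6] Tq [0.03 0.04 0.  ]
shift tool [-161.9   72.8   33.1] turn -0.011
```

```bash
python3 -m crank '[[50,-27,12,5,0],[50,-27,12,5,0],[50,-27,12,5,0],[50,-27,12,5,0],[50,-27,12,5,0],[50,-20,9,5,0],[50,-5,2,0,0]]' ;python3 d.py 524.6 -148 120 85.7
```

```text
time: 3.58
ee_pos: [527.2, -154.6, 220.9]
tool_rot: [0.005, 0.062, 0.998, -0.012]
force: [-0.2, 0.5, 0.9]
width: 49.8
t 3.58 pos [ 527.2 -154.6  220.9] yaw 82.91 tilt 1.51 j7 1.28 w 49.8 F [-0.2  0.5  0.9] Tq [ 0.02 -0.04  0.02]
shift tool [  4.5   8.6 100.7] turn -0.049
```

```bash
python3 -m crank '[[50,1,1,20,-0.02],[50,1,1,25,-0.02],[50,1,2,25,-0.01],[50,1,2,15,0],[50,0,0,8,0],[50,0,0,0,0]]' ;python3 d.py 524.6 -148 77 85.7
python3 - <<'E'
from m import *
t=camera('top'); s=camera('side')
save(s,'s1.png'); save(t,'t1.png')
cv2.imwrite('pics/s1c.png',cv2.resize(s['img'][200:340,170:350,::-1],None,fx=4,fy=4)); 
E
```

```text
time: 4.08
ee_pos: [526.7, -151.5, 126.3]
tool_rot: [0.007, 0.043, 0.999, -0.014]
force: [-0.5, 0.1, 0.7]
width: 49.9
t 4.08 pos [ 526.7 -151.5  126.3] yaw 85.1 tilt 1.78 j7 1.2 w 49.9 F [-0.5  0.1  0.7] Tq [ 0.03 -0.01 -0.05]
shift tool [ 3.1  4.6 49.2] turn -0.011
```

View pics/s1c.png

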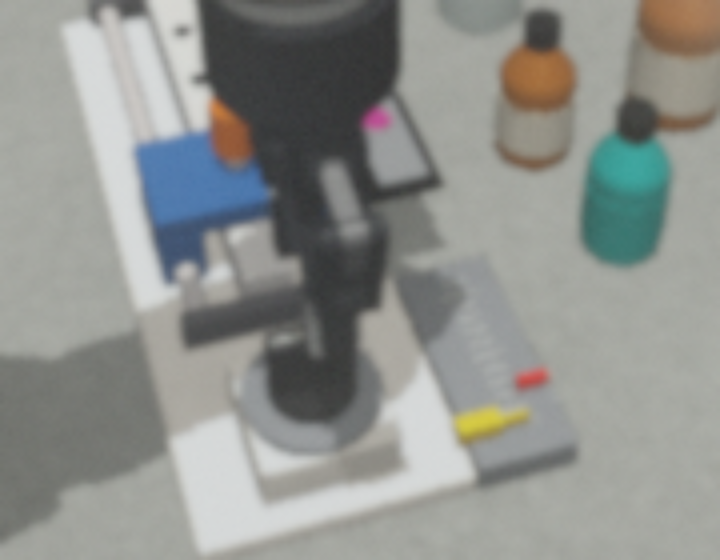

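View pics/t1.png

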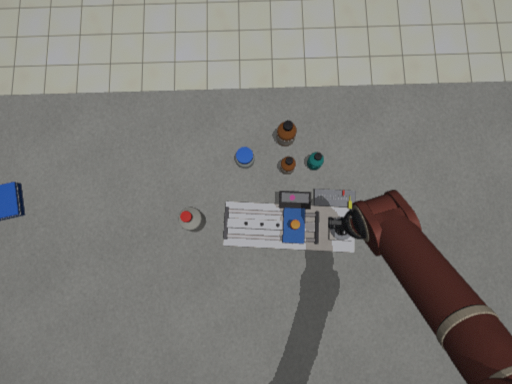

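Side view: the gripper straddles the bar, and pointer and mark both stay visible at crop (490,422) and (530,378). I descend.

```bash
python3 -m crank '[[50,1,2,15,0],[50,1,1,15,0],[50,1,1,10,0],[50,0,1,4,0],[50,0,0,2,0],[50,0,0,0,0]]' ;python3 d.py 524.6 -148 77 85.7
```

```text
time: 4.68
ee_pos: [531.9, -149.9, 88.0]
tool_rot: [0.017, 0.046, 0.999, -0.016]
force: [-0.1, -0.6, 0.6]
width: 50.0
t 4.68 pos [ 531.9 -149.9   88. ] yaw 84.73 tilt 2.66 j7 1.13 w 50.0 F [-0.1 -0.6  0.6] Tq [-0.01  0.05  0.04]
shift tool [ 7.8  1.6 10.7] turn -0.017
```

```bash
python3 -m crank '[[50,0,0,0,0],[50,0,0,0,0]]' ;python3 d.py 524.6 -148 77 85.7; python3 -c "
from h import *
o=get_obs();print(o['joints'].round(3),o['qvel'].round(3),Rq(o['tool_rot']).as_matrix().round(3))"
```

```text
time: 4.85
ee_pos: [532.8, -150.1, 89.3]
tool_rot: [0.018, 0.046, 0.999, -0.016]
force: [-0.0, -0.1, -0.5]
width: 50.1
t 4.85 pos [ 532.8 -150.1   89.3] yaw 84.71 tilt 2.78 j7 1.13 w 50.1 F [-0.  -0.1 -0.5] Tq [0.01 0.05 0.01]
shift tool [ 8.8  1.7 11.9] turn -0.017
[ 0.545  0.717 -0.508  1.894  0.611  0.649  1.131] [ 0.002 -0.012 -0.006 -0.01  -0.003  0.001  0.003] [[-0.995  0.092  0.034]
 [ 0.091  0.995 -0.035]
 [-0.037 -0.031 -0.999]]
```

```bash
python3 -m crank '[[50,3,0.5,3,0],[50,3,0.5,3,-0.01],[50,3,0.5,4,-0.01],[50,3,0.5,4,0],[50,0,0,0,0]]' ;python3 d.py 524.6 -148 77 85.7
```

```text
time: 5.27
ee_pos: [521.1, -147.6, 74.9]
tool_rot: [0.019, 0.035, 0.999, -0.017]
force: [-1.0, 0.4, -0.2]
width: 50.0
t 5.27 pos [ 521.1 -147.6   74.9] yaw 85.94 tilt 2.91 j7 1.11 w 50.0 F [-1.   0.4 -0.2] Tq [0.05 0.04 0.03]
shift tool [-3.6 -0.2 -1.9] turn 0.004
```

```bash
python3 -m crank '[[50,-3,0,-2,0],[50,-1,0,-1,0],[50,0,0,0,0]]' ;python3 d.py 524.6 -148 77 85.7;  python3 - <<'E'
from m import *
t=camera('top'); s=camera('side')
cv2.imwrite('pics/s2c.png',cv2.resize(np.vstack([s['img'][240:340,170:350,::-1],t['img'][170:260,220:400,::-1]]),None,fx=3,fy=3)); 
E
```

```text
time: 5.52
ee_pos: [524.7, -147.6, 77.7]
tool_rot: [0.018, 0.035, 0.999, -0.017]
force: [0.2, 0.2, -0.4]
width: 50.2
t 5.52 pos [ 524.7 -147.6   77.7] yaw 85.97 tilt 2.85 j7 1.12 w 50.2 F [ 0.2  0.2 -0.4] Tq [ 0.05  0.02 -0.01]
shift tool [ 0.1 -0.4  0.8] turn 0.005
```

View pics/s2c.png

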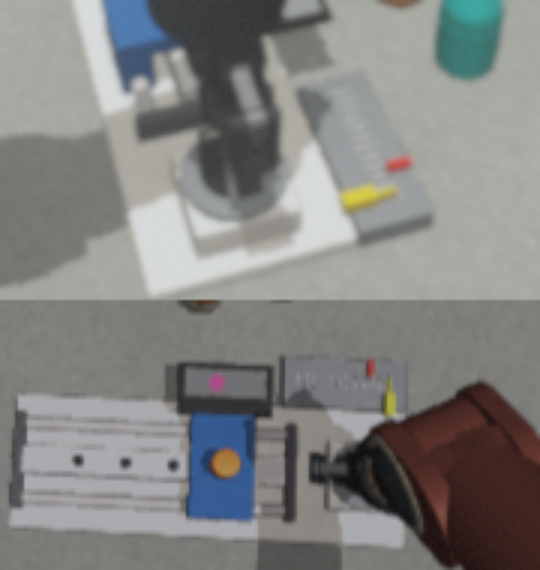

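The fingers straddle the bar, so I close.

```bash
python3 -m crank '[[30,0,0,0,0],[20,0,0,0,0],[10,0,0,0,0],[0,0,0,0,0],[0,0,0,0,0],[0,0,0,0,0]]' ;python3 d.py 524.6 -148 77 85.7
```

```text
time: 6.12
ee_pos: [525.0, -147.5, 78.1]
tool_rot: [0.019, 0.036, 0.999, -0.016]
force: [-0.3, -1.2, 1.0]
width: 12.7
t 6.12 pos [ 525.  -147.5   78.1] yaw 85.84 tilt 2.85 j7 1.12 w 12.7 F [-0.3 -1.2  1. ] Tq [ 0.44  0.1  -0.06]
shift tool [ 0.4 -0.5  1.1] turn 0.002
```

```bash
python3 -m crank '[[0,0,0,0,0.1],[0,0,0,0,0.1],[0,0,0,0,0.1],[0,0,0,0,0.1],[0,0,0,0,0.1],[0,0,0,0,0]]' ;python3 d.py 524.6 -148 77 85.7;  python3 - <<'E'
from m import *
t=camera('top'); s=camera('side'); measure(t,s)
cv2.imwrite('pics/s3c.png',cv2.resize(np.vstack([s['img'][240:340,170:350,::-1],t['img'][170:260,220:400,::-1]]),None,fx=3,fy=3)); 
E
```

```text
time: 6.62
ee_pos: [524.8, -147.4, 78.1]
tool_rot: [0.022, 0.292, 0.956, -0.011]
force: [0.9, -0.4, -0.2]
width: 12.8
t 6.62 pos [ 524.8 -147.4   78.1] yaw 56.01 tilt 2.82 j7 0.74 w 12.8 F [ 0.9 -0.4 -0.2] Tq [ 0.06  0.13 -0.02]
shift tool [-0.1 -0.6  1.1] turn -0.518
top yellow [([347, 197, 3, 12, 26], [347.96, 203.31])] red [([343, 190, 1, 5, 5], [343.0, 192.0]), ([361, 208, 22, 10, 62], [370.58, 211.97]), ([180, 211, 12, 11, 99], [185.63, 216.09]), ([392, 214, 9, 10, 47], [396.64, 218.96]), ([358, 223, 10, 11, 50], [362.56, 228.1]), ([489, 369, 23, 15, 212], [499.77, 377.33])] orange [([293, 221, 5, 2, 5], [295.0, 221.2]), ([291, 223, 2, 5, 6], [291.33, 224.67])]
side yellow [([284, 301, 16, 7, 67], [289.73, 303.6])] red [([133, 0, 53, 58, 747], [159.0, 21.5]), ([173, 21, 3, 4, 4], [174.25, 22.5]), ([175, 26, 5, 6, 11], [177.55, 27.73]), ([185, 40, 1, 3, 3], [185.0, 41.0]), ([178, 44, 13, 15, 49], [184.84, 50.94]), ([192, 45, 2, 3, 3], [192.33, 46.0]), ([169, 46, 4, 5, 6], [170.5, 48.33]), ([176, 49, 1, 3, 3], [176.0, 50.0]), ([181, 56, 2, 2, 3], [181.67, 56.33]), ([189, 56, 4, 4, 6], [190.0, 57.5]), ([177, 58, 2, 2, 3], [177.67, 58.67]), ([180, 59, 2, 4, 5], [180.2, 60.6]), ([196, 63, 2, 3, 3], [196.33, 64.0]), ([188, 64, 3, 4, 4], [189.0, 65.5]), ([186, 71, 2, 3, 3], [186.67, 72.0]), ([189, 70, 3, 2, 4], [190.0, 70.25]), ([230, 102, 3, 2, 4], [231.0, 102.25]), ([300, 293, 6, 3, 11], [302.73, 294.18]), ([0, 312, 1, 5, 5], [0.0, 314.0])] orange []
```

View pics/s3c.png

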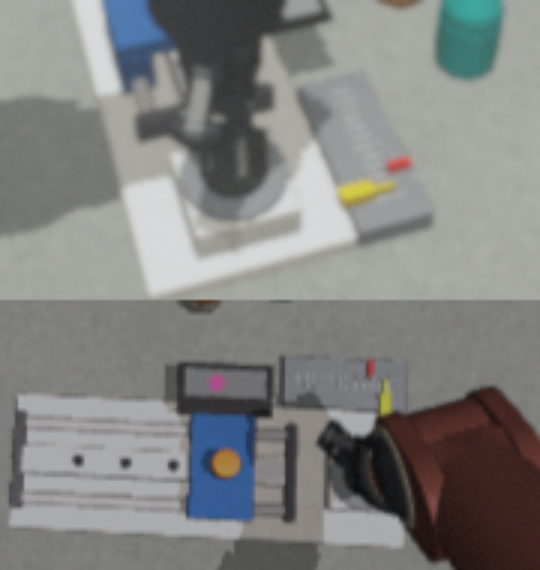

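The pointer moved 4 mm towards the mark for 0.52 rad, so I continue.

```bash
python3 -m crank '[[0,0,0,0,0.12],[0,0,0,0,0.12],[0,0,0,0,0.12],[0,0,0,0,0.12],[0,0,0,0,0.12],[0,0,0,0,0.12],[0,0,0,0,0]]' >/dev/null;python3 d.py 524.6 -148 77 85.7; python3 -m crank '[[0,0,0,0,0.12],[0,0,0,0,0.12],[0,0,0,0,0.12],[0,0,0,0,0.12],[0,0,0,0,0.1],[0,0,0,0,0]]' >/dev/null;python3 d.py 524.6 -148 77 85.7;  python3 - <<'E'
from m import *
t=camera('top'); s=camera('side')
print([b for c in (t,s) for b in blobs(c,(24,120,90),(34,255,255))+blobs(c,(0,130,80),(5,255,255),win=(290,352,185,310))])
cv2.imwrite('pics/s4c.png',cv2.resize(np.vstack([s['img'][240:340,170:350,::-1],t['img'][170:260,220:400,::-1]]),None,fx=3,fy=3)); 
cv2.imwrite('pics/s4s.png',cv2.resize(s['img'][260:330,240:330,::-1],None,fx=8,fy=8,interpolation=cv2.INTER_CUBIC)); 
cv2.imwrite('pics/s4t.png',cv2.resize(t['img'][180:220,320:370,::-1],None,fx=12,fy=12,interpolation=cv2.INTER_CUBIC)); 
E
```

```text
t 7.3 pos [ 525.  -147.2   78.2] yaw 14.39 tilt 2.69 j7 0.23 w 13.0 F [ 1.9 -1.  -0.3] Tq [-0.19  0.51  0.  ]
shift tool [-0.7 -0.6  1.2] turn -1.245
t 7.8 pos [ 525.3 -147.    78.2] yaw -18.41 tilt 2.52 j7 -0.16 w 13.0 F [ 2.  -1.   1.5] Tq [-0.08  0.7  -0.02]
shift tool [-1.1 -0.4  1.2] turn -1.817
[([343, 198, 4, 10, 28], [344.29, 203.54]), ([343, 190, 1, 5, 5], [343.0, 192.0]), ([281, 296, 17, 8, 71], [287.38, 299.14]), ([300, 293, 6, 4, 13], [302.62, 294.38])]
```

View pics/s4s.png

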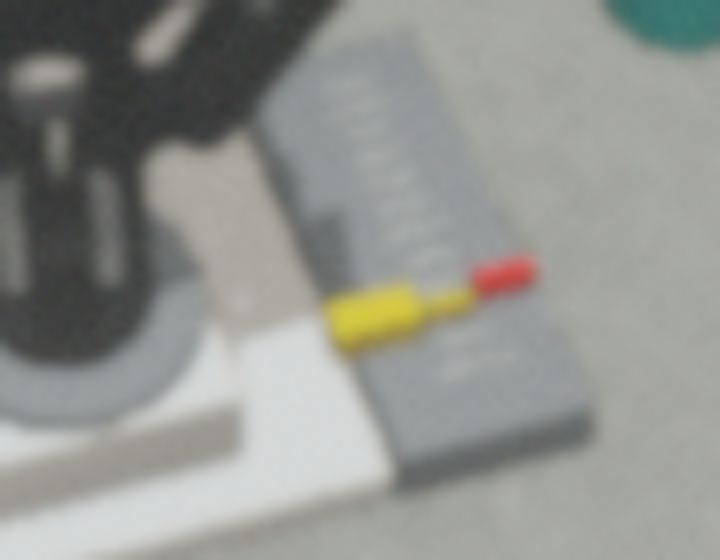

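View pics/s4t.png

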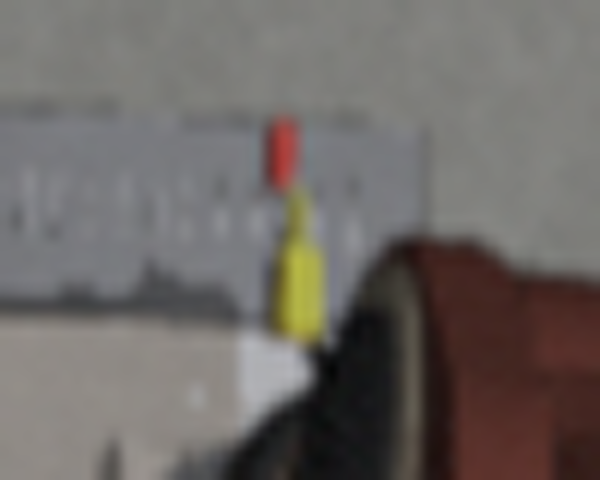

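```bash
cat > pm.py <<'E'
from m import *
bx=np.array([.9972,-.0746,0]); by=np.array([.0746,.9972,0])
def go(t,s):
    def sal(c):
        I=c['img'].astype(float); r,g,b=I[...,0],I[...,1],I[...,2]
        return np.clip(np.minimum(r,g)-b-12,0,None), np.clip(r-np.maximum(g,b)-15,0,None)
    # top: per-row centroid of columns
    Y,Rd=sal(t); u=np.arange(512)
    pts={}
    out=[]
    for nm,S,rows in(('Y',Y,range(192,206)),('R',Rd,range(187,200))):
        L=[]
        for v in rows:
            w=S[v,332:358]; 
            if w.sum()>25: L.append(((u[332:358]*w).sum()/w.sum(),v,w.sum()))
        L=np.array(L); pts[nm]=L
        W=np.array([onz(t,a,b,26) for a,b,_ in L]); yy=W@by; xx=W@bx
        print('top',nm,[(round(a,1),round(b,2),int(k)) for a,b,k in zip(xx,yy,L[:,2])])
    Y,Rd=sal(s); v=np.arange(384)
    for nm,S,cols in(('Y',Y,range(280,304)),('R',Rd,range(296,310))):
        L=[]
        for a in cols:
            w=S[285:312,a]
            if w.sum()>25: L.append((a,(v[285:312]*w).sum()/w.sum(),w.sum()))
        L=np.array(L)
        W=np.array([onz(s,a,b,26) for a,b,_ in L]); yy=W@by; xx=W@bx
        print('side',nm,[(round(a,1),round(b,2),int(k)) for a,b,k in zip(xx,yy,L[:,2])])
if __name__=='__main__': go(camera('top'),camera('side'))
E
python3 pm.py
```

```text
top Y [(np.float64(628.9), np.float64(-120.62), 50), (np.float64(626.0), np.float64(-120.75), 73), (np.float64(623.1), np.float64(-120.74), 71), (np.float64(620.1), np.float64(-120.73), 77), (np.float64(617.2), np.float64(-120.8), 152), (np.float64(614.3), np.float64(-121.42), 273), (np.float64(611.4), np.float64(-121.51), 302), (np.float64(608.4), np.float64(-121.58), 299), (np.float64(605.5), np.float64(-121.46), 300), (np.float64(602.6), np.float64(-121.35), 303)]
top R [(np.float64(646.5), np.float64(-117.2), 93), (np.float64(643.5), np.float64(-116.89), 168), (np.float64(640.5), np.float64(-116.91), 177), (np.float64(637.6), np.float64(-116.8), 168), (np.float64(634.6), np.float64(-116.67), 142), (np.float64(631.7), np.float64(-116.64), 56)]
side Y [(np.float64(597.2), np.float64(-114.64), 84), (np.float64(598.5), np.float64(-116.65), 317), (np.float64(599.9), np.float64(-118.2), 588), (np.float64(601.6), np.float64(-118.98), 700), (np.float64(603.5), np.float64(-119.18), 695), (np.float64(605.4), np.float64(-119.2), 666), (np.float64(607.4), np.float64(-119.2), 667), (np.float6
[... 374 characters left out ...]
t64(624.7), np.float64(-121.04), 207), (np.float64(626.6), np.float64(-121.18), 210), (np.float64(628.6), np.float64(-121.28), 201), (np.float64(630.6), np.float64(-121.41), 160), (np.float64(632.7), np.float64(-121.04), 72)]
side R [(np.float64(632.1), np.float64(-117.59), 28), (np.float64(634.3), np.float64(-117.39), 165), (np.float64(636.2), np.float64(-117.7), 291), (np.float64(638.1), np.float64(-117.81), 325), (np.float64(640.1), np.float64(-117.87), 332), (np.float64(642.2), np.float64(-117.92), 337), (np.float64(644.2), np.float64(-117.94), 335), (np.float64(646.2), np.float64(-117.96), 287), (np.float64(648.1), np.float64(-118.35), 158), (np.float64(649.9), np.float64(-118.82), 28)]
```

```bash
python3 -m crank '[[0,0,0,0,0.12],[0,0,0,0,0.12],[0,0,0,0,0.12],[0,0,0,0,0],[0,0,0,0,0]]' >/dev/null;python3 d.py 524.6 -148 77 85.7; python3 pm.py | sed 's/np.float64//g'
```

```text
t 8.42 pos [ 525.8 -147.    78.1] yaw -39.04 tilt 2.46 j7 -0.39 w 12.9 F [ 2.8 -0.9  1.6] Tq [0.08 0.69 0.01]
shift tool [-1.5 -0.4  1.1] turn -2.177
top Y [((628.8), (-117.75), 49), ((625.8), (-117.81), 76), ((622.9), (-117.87), 75), ((620.0), (-117.93), 76), ((617.1), (-118.35), 143), ((614.1), (-118.5), 275), ((611.2), (-118.63), 304), ((608.3), (-118.55), 300), ((605.4), (-118.45), 300), ((602.5), (-118.65), 290)]
top R [((646.5), (-117.18), 92), ((643.5), (-116.91), 167), ((640.5), (-116.93), 175), ((637.6), (-116.78), 169), ((634.6), (-116.61), 140), ((631.7), (-116.43), 54)]
side Y [((597.3), (-114.55), 128), ((598.8), (-115.81), 309), ((600.4), (-116.66), 466), ((602.4), (-116.75), 568), ((604.4), (-116.6), 638), ((606.5), (-116.42), 672), ((608.5), (-116.46), 677), ((610.5), (-116.43), 669), ((612.5), (-116.48), 679), ((614.4), (-116.64), 660), ((616.2), (-117.13), 562), ((617.9), (-117.94), 400), ((619.6), (-118.62), 265), ((621.7), (-118.49), 209), ((623.8), (-118.33), 200), ((625.8), (-118.3), 200), ((627.8), (-118.34), 195), ((629.8), (-118.38), 178), ((631.8), (-118.4), 128), ((633.8), (-118.51), 43)]
side R [((632.1), (-117.65), 29), ((634.2), (-117.42), 163), ((636.1), (-117.79), 297), ((638.1), (-117.83), 333), ((640.1), (-117.86), 335), ((642.2), (-117.93), 335), ((644.2), (-117.92), 338), ((646.2), (-118.0), 287), ((648.1), (-118.38), 159), ((649.9), (-118.91), 30)]
```

```bash
python3 -m crank '[[0,0,0,0,0.06],[0,0,0,0,0.055],[0,0,0,0,0],[0,0,0,0,0]]' >/dev/null;python3 d.py 524.6 -148 77 85.7; python3 pm.py | sed 's/np.float64//g'
python3 - <<'E'
from m import *
t=camera('top'); s=camera('side')
cv2.imwrite('pics/s5s.png',cv2.resize(s['img'][270:320,260:330,::-1],None,fx=10,fy=10,interpolation=cv2.INTER_CUBIC)); 
cv2.imwrite('pics/s5t.png',cv2.resize(t['img'][180:220,320:370,::-1],None,fx=12,fy=12,interpolation=cv2.INTER_CUBIC)); 
E
```

```text
t 8.85 pos [ 525.8 -147.1   78.1] yaw -45.35 tilt 2.43 j7 -0.47 w 13.0 F [ 2.5 -1.8  0.8] Tq [ 0.07  0.65 -0.05]
shift tool [-1.5 -0.3  1.1] turn -2.287
top Y [((628.7), (-116.42), 41), ((625.8), (-116.67), 74), ((622.9), (-116.87), 72), ((619.9), (-116.79), 76), ((617.0), (-116.88), 160), ((614.1), (-117.43), 300), ((611.2), (-117.55), 335), ((608.2), (-117.58), 337), ((605.3), (-117.48), 320), ((602.4), (-117.38), 291)]
top R [((646.5), (-117.15), 95), ((643.5), (-116.91), 168), ((640.5), (-116.91), 176), ((637.6), (-116.8), 168), ((634.6), (-116.61), 136), ((631.7), (-116.36), 51)]
side Y [((597.2), (-114.66), 91), ((598.9), (-115.36), 299), ((600.8), (-115.84), 458), ((602.8), (-115.8), 582), ((604.8), (-115.65), 633), ((606.8), (-115.57), 660), ((608.8), (-115.59), 662), ((610.8), (-115.56), 673), ((612.8), (-115.64), 670), ((614.8), (-115.74), 637), ((616.5), (-116.34), 531), ((618.2), (-117.17), 382), ((620.1), (-117.52), 256), ((622.1), (-117.5), 215), ((624.1), (-117.49), 211), ((626.1), (-117.48), 207), ((628.2), (-117.44), 199), ((630.1), (-117.55), 172), ((632.0), (-117.97), 114), ((633.8), (-118.41), 30)]
side R [((632.3), (-117.27), 33), ((634.3), (-117.31), 175), ((636.1), (-117.72), 292), ((638.1), (-117.84), 329), ((640.1), (-117.87), 328), ((642.2), (-117.94), 335), ((644.2), (-117.91), 336), ((646.2), (-117.98), 288), ((648.1), (-118.39), 162), ((649.8), (-119.13), 30)]
```

View pics/s5s.png

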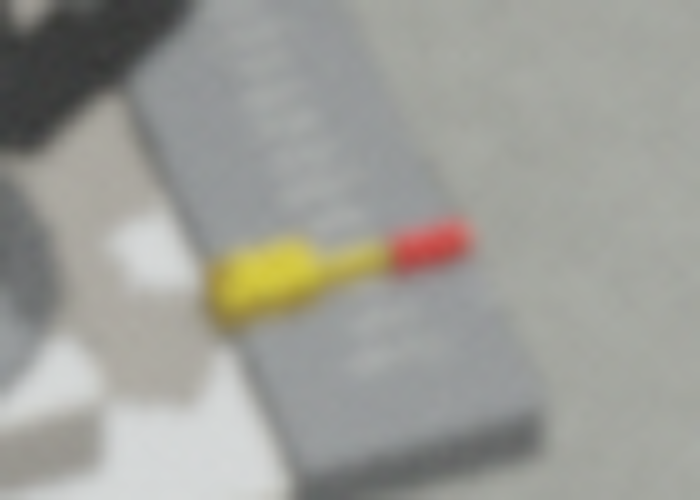

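View pics/s5t.png

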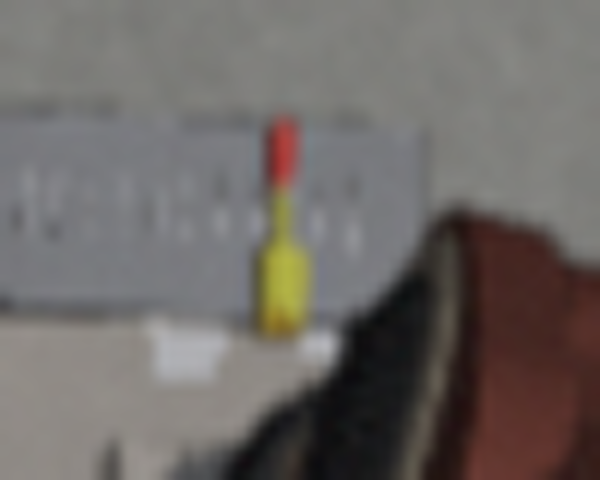

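The pointer lines up with the mark, to within about 0.1 mm by both views. I release, back off and check again.

```bash
python3 -m crank '[[20,0,0,0,0],[30,0,0,0,0],[45,0,0,0,0],[50,0,0,0,0],[50,0,0,-15,0],[50,0,0,-30,0],[50,0,0,-30,0],[50,0,0,-25,0],[50,0,0,0,0]]' ;python3 d.py 534.2 -13.9 150 -45; python3 pm.py | sed 's/np.float64//g'
```

```text
time: 9.8
ee_pos: [519.8, -143.2, 178.7]
tool_rot: [0.017, 0.925, 0.38, 0.007]
force: [0.1, 0.5, 0.4]
width: 50.1
t 9.8 pos [ 519.8 -143.2  178.7] yaw -45.31 tilt 2.06 j7 -0.49 w 50.1 F [0.1 0.5 0.4] Tq [ 0.02 -0.01  0.  ]
shift tool [101.2 -82.8  25.7] turn -0.005
top Y [((628.7), (-116.42), 42), ((625.8), (-116.63), 75), ((622.9), (-116.79), 72), ((619.9), (-116.83), 75), ((617.0), (-116.9), 164), ((614.1), (-117.41), 304), ((611.2), (-117.59), 338), ((608.2), (-117.63), 339), ((605.3), (-117.47), 325), ((602.4), (-117.13), 323)]
top R [((646.5), (-117.17), 96), ((643.5), (-116.94), 169), ((640.5), (-116.92), 179), ((637.6), (-116.8), 171), ((634.6), (-116.65), 140), ((631.7), (-116.41), 49)]
side Y [((597.8), (-113.08), 228), ((599.4), (-114.18), 478), ((601.1), (-114.95), 631), ((603.0), (-115.28), 679), ((604.9), (-115.43), 661), ((606.9), (-115.49), 644), ((608.8), (-115.55), 641), ((610.8), (-115.6), 657), ((612.8), (-115.59), 655), ((614.8), (-115.73), 614), ((616.5), (-116.32), 519), ((618.2), (-117.18), 378), ((620.1), (-117.48), 245), ((622.1), (-117.45), 209), ((624.1), (-117.49), 206), ((626.1), (-117.47), 202), ((628.2), (-117.41), 197), ((630.1), (-117.65), 168), ((632.0), (-118.02), 110), ((633.9), (-118.27), 30)]
side R [((632.4), (-117.08), 35), ((634.3), (-117.38), 170), ((636.1), (-117.74), 293), ((638.1), (-117.82), 324), ((640.2), (-117.85), 323), ((642.2), (-117.94), 328), ((644.2), (-117.93), 330), ((646.2), (-117.95), 281), ((648.1), (-118.34), 158), ((649.9), (-118.82), 28)]
```

```bash
python3 -m crank '[[60,15,-12,5,0],[60,22,-18,5,0],[60,22,-18,4,0],[60,22,-18,4,0],[60,15,-13,3,0],[60,3,-2,2,0],[60,0,0,0,0]]' ;python3 d.py 534.6 -13.9 89 -45; python3 - <<'E'
from m import *
t=camera('top'); s=camera('side')
cv2.imwrite('pics/s6c.png',cv2.resize(np.vstack([s['img'][180:300,170:350,::-1],t['img'][170:260,220:400,::-1]]),None,fx=2.8,fy=2.8)); 
E
```

```text
time: 10.48
ee_pos: [526.0, -14.0, 139.1]
tool_rot: [0.013, 0.926, 0.377, -0.004]
force: [-0.5, -0.0, 0.2]
width: 60.0
t 10.48 pos [526.  -14.  139.1] yaw -45.65 tilt 1.52 j7 -0.73 w 60.0 F [-0.5 -0.   0.2] Tq [ 0.01 -0.03  0.01]
shift tool [ 7.1  4.9 50.1] turn -0.011
```

View pics/s6c.png

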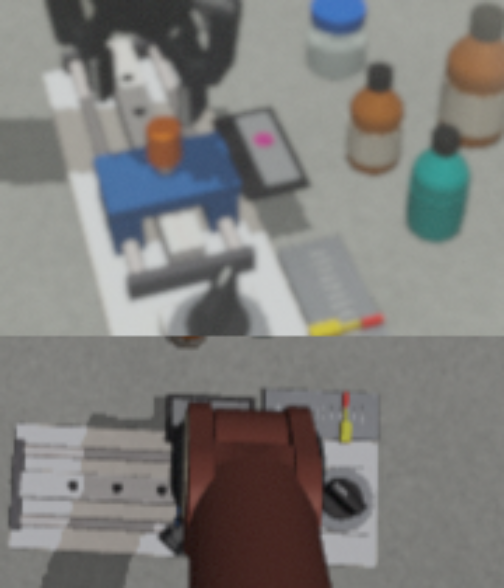

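The gripper sits above and around the orange knob, seen between the fingers at crop (163,140). I centre it and descend.

```bash
python3 -m crank '[[60,3,2,8,0],[60,3,2,10,0],[60,1,1,10,0],[60,0,0,6,0],[60,0,0,0,0]]' ;python3 d.py 534.6 -13.9 89 -45
```

```text
time: 11.0
ee_pos: [535.7, -23.9, 102.6]
tool_rot: [0.015, 0.929, 0.37, -0.004]
force: [-1.0, 0.1, 0.3]
width: 59.7
t 11.0 pos [535.7 -23.9 102.6] yaw -46.49 tilt 1.83 j7 -0.72 w 59.7 F [-1.   0.1  0.3] Tq [0.08 0.05 0.02]
shift tool [ 6.3 -8.4 13.3] turn -0.026
```

```bash
python3 -m crank '[[60,3,-4,0,0],[60,2.5,-4,0,0],[60,1,-1,0,0],[60,0,0,0,0]]' ;python3 d.py 534.6 -13.9 89 -46
```

```text
time: 11.33
ee_pos: [533.6, -13.1, 101.4]
tool_rot: [0.015, 0.929, 0.369, -0.005]
force: [0.2, -0.8, 0.9]
width: 60.1
t 11.33 pos [533.6 -13.1 101.4] yaw -46.63 tilt 1.83 j7 -0.74 w 60.1 F [ 0.2 -0.8  0.9] Tq [0.02 0.02 0.02]
shift tool [ 0.4  1.  12.4] turn -0.011
```

```bash
python3 -m crank '[[60,0,-1,4,0],[60,0,-1,4,0],[60,0,0,2,0],[60,0,0,0,0]]' ;python3 d.py 534.6 -13.9 89 -46
```

```text
time: 11.67
ee_pos: [532.7, -10.7, 91.5]
tool_rot: [0.016, 0.929, 0.37, -0.004]
force: [-0.4, -0.6, -0.4]
width: 60.0
t 11.67 pos [532.7 -10.7  91.5] yaw -46.51 tilt 1.83 j7 -0.74 w 60.0 F [-0.4 -0.6 -0.4] Tq [ 0.01  0.03 -0.02]
shift tool [-0.7  3.6  2.6] turn -0.009
```

```bash
python3 -m crank '[[60,0,2,2,0],[60,0,1.5,0.5,0],[60,0,0,0,0]]' ;python3 d.py 534.6 -13.9 89 -46;python3 - <<'E'
from m import *
s=camera('side')
cv2.imwrite('pics/s7c.png',cv2.resize(s['img'][180:300,170:350,::-1],None,fx=4,fy=4)); 
E
```

```text
time: 11.92
ee_pos: [535.2, -13.8, 88.7]
tool_rot: [0.016, 0.929, 0.37, -0.004]
force: [0.3, -0.4, 0.3]
width: 59.8
t 11.92 pos [535.2 -13.8  88.7] yaw -46.52 tilt 1.84 j7 -0.73 w 59.8 F [ 0.3 -0.4  0.3] Tq [ 0.04  0.03 -0.05]
shift tool [-0.5 -0.4 -0.3] turn -0.009
```

View pics/s7c.png

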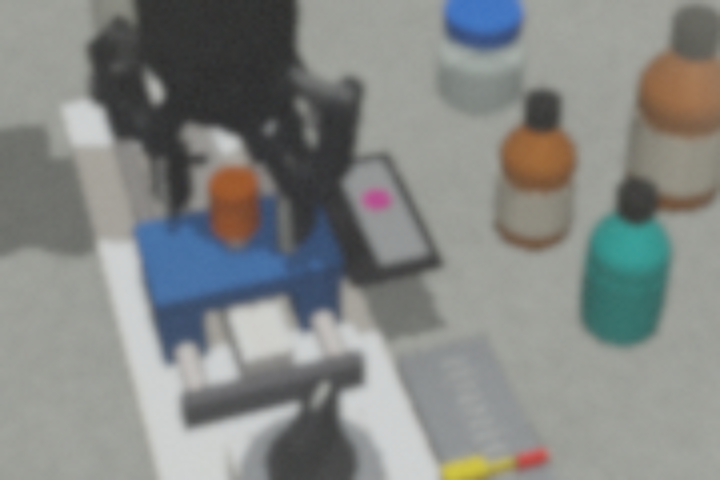

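The orange knob at crop (235,205) stands between the two fingers, so I close on it.

```bash
python3 -m crank '[[45,0,0,0,0],[35,0,0,0,0],[25,0,0,0,0],[10,0,0,0,0],[0,0,0,0,0],[0,0,0,0,0]]' ;python3 d.py 534.6 -13.9 89 -46
```

```text
time: 12.47
ee_pos: [535.2, -13.9, 89.1]
tool_rot: [0.015, 0.929, 0.37, -0.004]
force: [1.8, -0.0, -0.9]
width: 24.8
t 12.47 pos [535.2 -13.9  89.1] yaw -46.58 tilt 1.8 j7 -0.73 w 24.8 F [ 1.8 -0.  -0.9] Tq [0.33 0.22 0.05]
shift tool [-0.5 -0.4  0.1] turn -0.01
```

```bash
python3 -m crank '[[0,0,0,-4,0],[0,0,0,-4,0],[0,0,0,-3,0],[0,0,0,-2,0],[0,0,0,0,0],[0,0,0,0,0]]' ;python3 d.py 535.2 -13.9 104.5 -46
```

```text
time: 12.97
ee_pos: [535.1, -13.9, 101.1]
tool_rot: [0.015, 0.929, 0.37, -0.004]
force: [2.1, -1.6, -7.1]
width: 24.5
t 12.97 pos [535.1 -13.9 101.1] yaw -46.59 tilt 1.85 j7 -0.74 w 24.5 F [ 2.1 -1.6 -7.1] Tq [ 0.25 -0.19  0.06]
shift tool [-0.   0.2 -3.4] turn -0.01
```

```bash
python3 -m crank '[[0,0,0,-3,0],[0,0,0,-2,0],[0,0,0,0,0]]' ;python3 d.py 535.2 -13.9 104.5 -46;python3 d.py 538.6 31 104.5 -46
```

```text
time: 13.22
ee_pos: [535.1, -13.9, 105.9]
tool_rot: [0.016, 0.929, 0.37, -0.005]
force: [2.8, -1.5, -6.6]
width: 24.9
t 13.22 pos [535.1 -13.9 105.9] yaw -46.6 tilt 1.86 j7 -0.74 w 24.9 F [ 2.8 -1.5 -6.6] Tq [ 0.28 -0.19 -0.  ]
shift tool [0.1 0.  1.4] turn -0.01
t 13.22 pos [535.1 -13.9 105.9] yaw -46.6 tilt 1.86 j7 -0.74 w 24.9 F [ 2.8 -1.5 -6.6] Tq [ 0.28 -0.19 -0.  ]
shift tool [ 33.4 -30.2  -0.1] turn -0.01
```

```bash
python3 -m crank '[[0,3,-2.7,0,0],[0,4,-3.6,0,0],[0,5,-4.5,0,0],[0,5,-4.5,0,0],[0,0,0,0,0]]' ;python3 d.py 538.5 31 105 -46
```

```text
time: 13.63
ee_pos: [536.9, 9.9, 104.9]
tool_rot: [0.016, 0.929, 0.369, -0.005]
force: [2.3, 0.2, -5.7]
width: 24.8
t 13.63 pos [536.9   9.9 104.9] yaw -46.64 tilt 1.93 j7 -0.78 w 24.8 F [ 2.3  0.2 -5.7] Tq [ 0.48 -0.21  0.02]
shift tool [ 15.6 -14.2  -0.8] turn -0.011
```

```bash
python3 -m crank '[[0,4,-3.6,0,0],[0,4,-3.6,0,0],[0,4,-3.6,0,0],[0,2,-2,0,0],[0,0,0,0,0],[0,0,0,0,0]]' ;python3 d.py 538.5 31 105 -46
```

```text
time: 14.13
ee_pos: [538.6, 32.3, 104.1]
tool_rot: [0.016, 0.929, 0.37, -0.005]
force: [2.8, -1.9, -6.2]
width: 24.4
t 14.13 pos [538.6  32.3 104.1] yaw -46.58 tilt 1.93 j7 -0.81 w 24.4 F [ 2.8 -1.9 -6.2] Tq [ 0.   -0.16 -0.02]
shift tool [-0.9  0.9 -0.9] turn -0.01
```

```bash
python3 -m crank '[[0,-0.8,0.7,0,0],[0,-0.4,0.4,0,0],[0,0,0,0,0]]' ;python3 d.py 538.5 31 105 -46
```

```text
time: 14.38
ee_pos: [538.6, 32.2, 104.1]
tool_rot: [0.015, 0.929, 0.37, -0.004]
force: [2.7, -0.8, -7.4]
width: 24.4
t 14.38 pos [538.6  32.2 104.1] yaw -46.55 tilt 1.79 j7 -0.81 w 24.4 F [ 2.7 -0.8 -7.4] Tq [ 0.2  -0.22  0.  ]
shift tool [-1.   0.8 -0.9] turn -0.01
```

```bash
python3 -m crank '[[0,-1.8,1.5,0,0],[0,0,0,0,0]]' ;python3 d.py 538.5 31 105 -46
```

```text
time: 14.55
ee_pos: [538.5, 30.4, 104.2]
tool_rot: [0.015, 0.929, 0.37, -0.004]
force: [1.9, -1.3, -5.9]
width: 24.4
t 14.55 pos [538.5  30.4 104.2] yaw -46.52 tilt 1.73 j7 -0.81 w 24.4 F [ 1.9 -1.3 -5.9] Tq [-0.01 -0.19 -0.07]
shift tool [ 0.4 -0.4 -0.8] turn -0.009
```

```bash
python3 -m crank '[[0,0.3,-0.3,3,0],[0,0,0,3,0],[0,0,0,3,0],[0,0,0,0,0]]' ;python3 d.py 538.5 31 89.1 -46
```

```text
time: 14.88
ee_pos: [538.5, 30.4, 94.9]
tool_rot: [0.015, 0.929, 0.37, -0.004]
force: [3.3, -1.0, -5.7]
width: 24.6
t 14.88 pos [538.5  30.4  94.9] yaw -46.54 tilt 1.71 j7 -0.81 w 24.6 F [ 3.3 -1.  -5.7] Tq [ 0.37 -0.23  0.03]
shift tool [ 0.5 -0.6  5.8] turn -0.009
```

The lift is about 6 mm, below the 12 mm rest height, so the pin is in the hole. I lower it the rest of the way.

```bash
python3 -m crank '[[0,0,0,3,0],[0,0,0,3,0],[0,0,0,2,0],[0,0,0,1,0],[0,0,0,0,0]]' ;python3 d.py 538.5 31 89.1 -46
```

```text
time: 15.3
ee_pos: [538.5, 30.3, 89.5]
tool_rot: [0.014, 0.929, 0.37, -0.003]
force: [1.9, 1.0, -3.7]
width: 24.5
t 15.3 pos [538.5  30.3  89.5] yaw -46.54 tilt 1.64 j7 -0.8 w 24.5 F [ 1.9  1.  -3.7] Tq [ 0.42 -0.05  0.  ]
shift tool [ 0.4 -0.5  0.4] turn -0.009
```

```bash
python3 -m crank '[[0,0,0,2,0],[0,0,0,2,0]]' ;python3 d.py 538.5 31 89.1 -46;python3 -m crank '[[0,0,0,3,0],[0,0,0,3,0]]' ;python3 d.py 538.5 31 89.1 -46
```

```text
time: 15.47
ee_pos: [538.7, 30.4, 88.8]
tool_rot: [0.014, 0.929, 0.37, -0.003]
force: [-4.8, 0.5, 19.6]
width: 24.8
t 15.47 pos [538.7  30.4  88.8] yaw -46.55 tilt 1.59 j7 -0.8 w 24.8 F [-4.8  0.5 19.6] Tq [0.39 1.27 0.05]
shift tool [ 0.3 -0.6 -0.3] turn -0.01
time: 15.63
ee_pos: [538.8, 30.3, 88.8]
tool_rot: [0.013, 0.929, 0.37, -0.002]
force: [-5.4, 0.7, 22.6]
width: 24.4
t 15.63 pos [538.8  30.3  88.8] yaw -46.55 tilt 1.51 j7 -0.8 w 24.4 F [-5.4  0.7 22.6] Tq [ 0.32  1.45 -0.01]
shift tool [ 0.3 -0.7 -0.4] turn -0.01
```

The pin has bottomed, with upward force reading at 88.8 mm. I ease the push and check by picture.

```bash
python3 -m crank '[[0,0,0,1,0],[0,0,0,1,0]]' ;python3 d.py 538.5 31 89.1 -46; python3 pm.py | sed 's/np.float64//g' | cut -c1-330; python3 - <<'E'
from m import *
t=camera('top'); s=camera('side')
cv2.imwrite('pics/s8c.png',cv2.resize(s['img'][110:330,150:380,::-1],None,fx=2.7,fy=2.7)); 
cv2.imwrite('pics/t8c.png',cv2.resize(t['img'][100:260,160:380,::-1],None,fx=3,fy=3)); 
print(get_obs()['force'],get_obs()['ee_pos'])
E
```

```text
time: 15.8
ee_pos: [538.6, 30.3, 89.0]
tool_rot: [0.013, 0.929, 0.37, -0.001]
force: [0.5, 1.4, 4.2]
width: 24.4
t 15.8 pos [538.6  30.3  89. ] yaw -46.54 tilt 1.49 j7 -0.8 w 24.4 F [0.5 1.4 4.2] Tq [ 0.35  0.45 -0.05]
shift tool [ 0.4 -0.5 -0.1] turn -0.009
top Y [((628.7), (-116.49), 41), ((625.8), (-116.63), 71), ((622.9), (-116.88), 68), ((619.9), (-116.79), 75), ((617.0), (-116.87), 158), ((614.1), (-117.45), 295), ((611.2), (-117.58), 326), ((608.2), (-117.59), 329), ((605.3), (-117.48), 320), ((602.4), (-117.12), 313)]
top R [((646.5), (-117.16), 94), ((643.5), (-116.92), 165), ((640.5), (-116.92), 172), ((637.6), (-116.82), 166), ((634.6), (-116.61), 136), ((631.7), (-116.47), 47)]
side Y [((598.0), (-112.65), 148), ((599.4), (-114.19), 413), ((601.0), (-115.13), 561), ((602.9), (-115.42), 610), ((604.9), (-115.44), 601), ((606.9), (-115.5), 591), ((608.8), (-115.54), 602), ((610.8), (-115.52), 607), ((612.9), (-115.48), 608), ((614.8), (-115.69), 569), ((616.6), (-116.26), 481), ((618.2), (-117.1), 342), 
side R [((632.3), (-117.13), 29), ((634.3), (-117.33), 160), ((636.1), (-117.73), 277), ((638.1), (-117.81), 303), ((640.1), (-117.86), 317), ((642.2), (-117.87), 312), ((644.2), (-117.94), 313), ((646.2), (-117.94), 267), ((648.1), (-118.38), 148), ((649.9), (-118.8), 26)]
[-1.18116124  0.7311779   8.89167051] [538.60247166  30.27660661  88.96752104]
```

View pics/s8c.png

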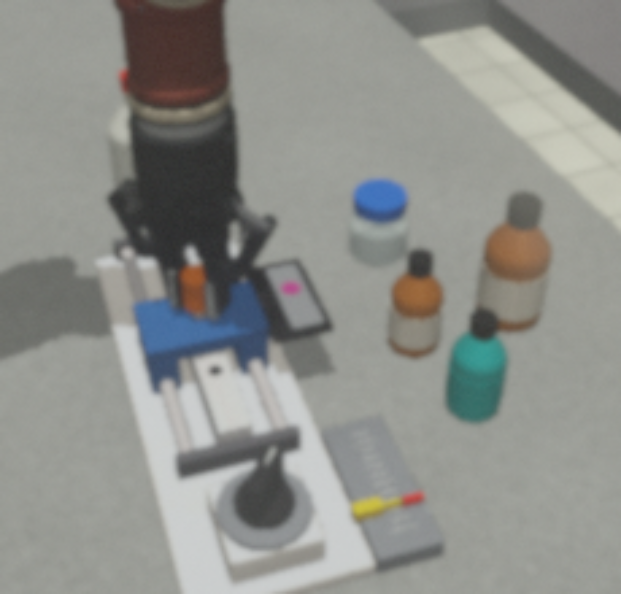

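View pics/t8c.png

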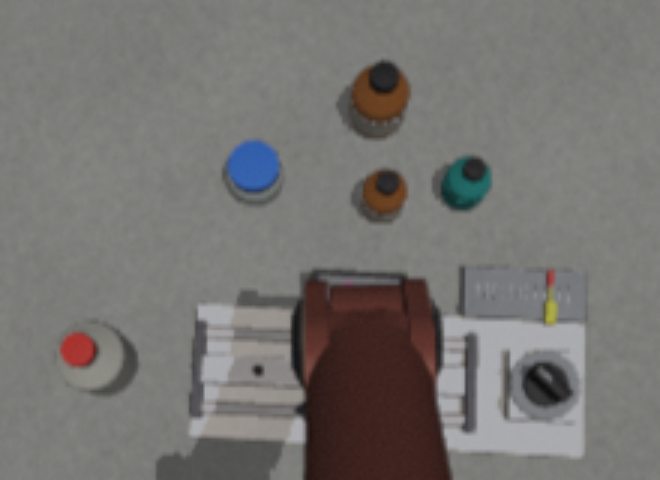

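The carriage is one hole on: the start hole is exposed at side crop (215,370). The pin is home under a light push of about 9 N, the pointer is on the mark, and the bottles and jar have not moved. I hand in.

```bash
python3 -c "
from rig import *
print(job_done())"; python3 d.py 538.5 31 89.1 -46
```

```text
the job is handed in; nothing more can be done
None
the job is handed in; nothing more can be done
```

The job is done and handed in at about 16 s of the 72 s allowed. The hand-in gave no verdict, so these are my own last checks.

- **Pointer:** I turned the black knob about 2.29 rad clockwise and let it go. Triangulated from both views, the pointer sat within about 0.1 mm of the mark, give or take 0.3 mm. It read the same after the carriage move. The single views differ by up to 0.4 mm because the finger and the mark stand at different heights.
- **Carriage and pin:** I lifted the orange plunger about 16 mm, slid the carriage one hole on and lowered the pin. The first slide overshot by about 1.3 mm. One pull back did nothing and a second corrected it before I lowered the pin. Travel measured about 44 to 45 mm, and the start hole is now exposed.
- **Pin home:** On the first lowering it stopped about 0.4 mm short, so I pressed it down. It bottomed at a gripper height of 88.8 mm; I had gripped it at 89.1 mm with the pin home. The press peaked at about 23 N.
- **Finish:** The gripper still holds the orange knob, pressing down with about 9 N. By eye in both views, the two bottles and the jar stand where they were.

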